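# Set the fume extractor speed and start it

### The arm

A 6-joint arm with a two-finger parallel gripper is mounted at the origin on the work surface. World frame = base frame: x ahead of the robot, y to its left, z up, the work surface at z = 0. Lengths are in mm, angles in rad, forces in N, time in s.
With the tool pointing down it reaches from about 400 to 925 mm from the base axis. Payload 12.5 kg.
Tool frame: the origin (TCP) lies midway between the tips of the shut fingers; the grasp point (between the pads) lies 19 mm behind it; z points along the fingers, y is the line along which they close (so a half turn about z gives the same grasp; the last joint's range is limited). The gripper opens to 95 mm and grips with 3 to 60 N. Pads are 20 mm wide; open, the fingers measure 119 mm over their backs; the gripper's body (75 mm by 180 mm) begins 59 mm behind the grasp point.
Start: joints at [1.046, 0.491, 1.559, -0, 1.092, -0.106], TCP at [254.151, 571.011, 214.661] pointing down, gripper open.
Joint ranges: [-3.1, 3.1], [-0.84, 2.19], [0.05, 2.79], [-1.13, 4.28], [0.06, 2.93], [-2.69, 2.69]. Speed limits (rad/s): [2.22, 2.22, 2.79, 3.14, 3.14, 3.14].

### API

Orientations are given as [roll, pitch, yaw] about the fixed x, y, z axes, in that order (R = Rz(yaw) Ry(pitch) Rx(roll)).
In Python, from cell import env gives the robot as it stands.
- The arm moves only by the tool arm_command, never from a script. Its argument "targets" is a list of rows, each a list of 5 numbers: the shift along the tool's x, y, z in mm, then the turn about the tool's z in degrees, then the opening, from 0 (shut) to 1 (fully open). In form: [[tx, ty, tz, roll, fingers], ...]. A call has 1 to 5 rows; each row is the pose to reach, as a shift and turn from the pose commanded when the call began, along the tool's axes at that moment; what a row does not reach only later rows make up. A row lasts 1/10 s, in which the tool goes at most 50 mm and 8.59 degrees, less where a joint would pass 70% of its speed; a pose out of reach is approached as far as the arm can. A call with a gripper value outside its range is refused whole. The fingers move at their own pace and stop on an object; the grip force is fixed at half the most. Time passes only in rows, so rows that repeat a pose let the fingers close. It gives the time, the measured TCP pose, the force, the opening and the grip force at its end, in the units of the state.
- env.state(): the state, without advancing time (a new reading comes with each control period).
- env.read_camera(name): name is "scene" or "top" or "wrist"; returns a dict with "frame" (384x512x3 uint8, red, green, blue), "vertical_fov" (degrees; the focal length in pixels is half the picture's height over the tangent of half this angle, whatever the lens; pixels are square), "cx", "cy" (the principal point, pixels), "k1" (the pictures are not rectified: a ray, as slopes to the right and down, at radius r is drawn at 1 + k1 r^2 times it, then the intrinsics apply), "world_from_camera" (4x4, takes a point from camera to world coordinates); the wrist camera has in their place "hand_eye" (4x4, takes a point from camera to tool coordinates, whose origin is the TCP and whose axes are the flange's). Camera axes: x right, y down, z forward; pixel columns grow to the right and rows downward; lengths in mm; the calibration is good to about 2 mm. A picture is of the moment at which its call begins: read the wrist's pose just before it. There is no depth.
- env.job_done(): hands the job in; it is judged then, once.
The state is a dict: "t": time; "joints": joint angles; "qvel": joint speeds; "tau": joint torques, N m; "eef_pos": TCP position; "tcp_rot": TCP orientation; "ft_force": force on the tool from outside, world axes, zero at the start; "moment": the same for the moment, N m; "opening": opening from 0.0 (shut) to 1.0 (fully open); "grip_force": force on a finger pad.
Only numpy, scipy, OpenCV 4.12 (cv2) and the standard library are available. Lean on these libraries where they do the work, as an engineer would, in place of code of your own. Each camera call takes 0.05 s, during which the arm holds its last target. There are 200 camera calls.

### The job

With a fingertip, push the fume extractor's rotary speed selector round clockwise to position 5 (the big green dot on its scale; the red dot is position 0, then one click each) without letting it click on past 5, and only once it rests there press the round green start button fully in and let go. Push the selector's fin from one side, never pinch it between two fingers, and leave the bottle, the solder reel and the tip cleaner standing where they are.

Things in the scene. Friction and masses are not known exactly. Their poses are not given: they have to be found in the camera images.
- extractor: fume extractor control unit fixed to the bench: dark navy box 220 (x) x 280 (y) x 80 mm high with a light grey flat top panel. Origin at the centre of its underside, x away from the robot at yaw 0, y left, z up. Its selector, start button and scale dots are all on the top panel
- selector_axis (a point): point on the selector's turning axis at the height of the top panel, at (15, 55, 80) mm in the extractor's frame. Seven dots lie 60 mm around it, 30 degrees apart: position 0 (big red) towards the extractor's +y, then clockwise from above: 3 towards +x, 6 towards -y; 5 is the big green dot, the others are small and white
- selector (a joint): angle of the selector, rad, growing clockwise seen from above. Detents every 0.524 rad: position k at 0.524 k, position 5 at 2.618; stops just past 0 and 6. It starts at one of positions 0 to 3. Past midway between two positions it snaps to the next; let go, it rests in the nearest detent. A push of about 2 N at the fin's outer half takes it over a click
- selector_tip (a point): outer end of the fin (pointer) at its top edge, 46 mm from the axis, where the selector points. The knob: a black disc of radius 34 mm, 1 to 11 mm above the panel; a round hub of radius 14 mm up to 43 mm above the panel; the radial fin, 14 mm wide (orange on its counter-clockwise half, the side to push; black on the other), from 11 to 46 mm above the panel, out to 46 mm from the axis
- start (a joint): travel of the start button, m: 0 out, 0.006 fully in; a spring, 5 N at full travel, pushes it back out
- start_top (a point): centre of the top of the round green start button (radius 14 mm, in a black housing on the top panel), which moves straight down when pressed
- cleaner: loose brass soldering-tip cleaner, a squat tin 52 mm across and 34 mm high; origin at the centre of its underside
- flux: loose amber flux bottle, 40 mm across and 100 mm high; origin at the centre of its underside
- reel: loose steel-grey solder reel standing on its flange, 60 mm across and 42 mm high; origin at the centre of its underside
Mind the look-alikes: they are no part of the job. There is more than one size of the cleaner; the one meant has the size given above. Of the things that look like the flux, take the one that is nearest to the robot's base at the start.

How it is judged:
By the outcome, as a careful person would: the job done as asked, in the order asked, and still so for the second after the job is handed in, with the robot touching nothing.
It also fails if it takes over 58 s, if anything falls off the work surface, if the arm or the gripper's body presses on something with over 40 N, if the wrist force passes 120 N, or if a joint passes its speed limit or range.

## Working session

There is one attempt and no reset: what is moved stays moved. The work goes in short steps, Python scripts to look and compute and a tool call to move; the robot and the scene stay as the last step left them, time stands still between calls to the robot, and variables do not carry over. Pictures are saved under pics/ and viewed, at most 10 in all, crops included, and the job is handed in when it is done.

Besides the shell and the picture viewer there is one more tool, called after "Request:" by a JSON object that holds its "op" and its "data". arm_command: Moves the arm, as the interface text tells. Its arguments: {"type":"object","properties":{"targets":{"type":"array","items":{"type":"array","items":{"type":"number"}}}},"required":["targets"]}

```bash
mkdir -p pics; cat > h.py <<'E'
import numpy as np, cv2
from cell import env
from scipy.spatial.transform import Rotation as R
def cam(name):
    s=env.state(); c=env.read_camera(name)
    if name=="wrist":
        T=np.eye(4);T[:3,:3]=R.from_euler('xyz',s['tcp_rot']).as_matrix();T[:3,3]=s['eef_pos']
        c['world_from_camera']=T@np.array(c['hand_eye'])
    c['W']=np.array(c['world_from_camera']); f=c['frame'].shape[0]/2/np.tan(np.radians(c['vertical_fov'])/2)
    c['K']=np.array([[f,0,c['cx']],[0,f,c['cy']],[0,0,1.]])
    return c
def ray(c,uv):
    # drawn = (1+k1 r^2) * slopes -> opencv model k1
    p=cv2.undistortPoints(np.array(uv,float).reshape(-1,1,2),c['K'],np.array([c['k1'],0,0,0.])).reshape(-1,2)
    d=np.c_[p,np.ones(len(p))]@c['W'][:3,:3].T
    return c['W'][:3,3],d
def plane(c,uv,z):
    o,d=ray(c,uv); return o+d*((z-o[2])/d[:,2])[:,None]
def proj(c,P):
    Wi=np.linalg.inv(c['W']); P=np.atleast_2d(np.array(P,float))
    return cv2.projectPoints(P,cv2.Rodrigues(Wi[:3,:3])[0],Wi[:3,3],c['K'],np.array([c['k1'],0,0,0.]))[0].reshape(-1,2)
def save(c,fn,box=None,s=1):
    im=c['frame'][...,::-1]
    if box: x0,y0,x1,y1=box; im=im[y0:y1,x0:x1]
    cv2.imwrite(fn,cv2.resize(im,None,fx=s,fy=s,interpolation=cv2.INTER_CUBIC))
E
python3 - <<'E'
from h import *
s=env.state();print(s)
for n in("scene","top"):
    c=cam(n);save(c,f"pics/{n}0.png",None,1.5);print(n,c['K'],c['k1'],c['W'].round(3))
E
```

```text
{'t': 0.0, 'joints': array([ 1.04641967e+00,  4.91559142e-01,  1.55949070e+00,  2.71488672e-05,
        1.09168213e+00, -1.05577284e-01]), 'qvel': array([ 0.00089748,  0.00060956,  0.0012955 , -0.00029155,  0.00090474,
        0.00074984]), 'tau': array([ 1.49512165e-03, -6.12657666e+01, -2.58181393e+01,  6.92900363e-02,
        4.82328131e-02, -7.79531319e-05]), 'eef_pos': array([253.99475749, 570.77835912, 214.04780335]), 'tcp_rot': array([-3.14046222e+00, -1.44006302e-04,  2.72278067e+00]), 'ft_force': array([ 0.0496737 ,  0.16229043, -0.09499807]), 'moment': array([-0.02547861,  0.02626407,  0.0030149 ]), 'grip_force': 0.0, 'opening': 1.0018219841734677}
scene [[449.53642688   0.         253.4998266 ]
 [  0.         449.53642688 183.8031169 ]
 [  0.           0.           1.        ]] -0.011621096786808798 [[ 8.590000e-01  3.130000e-01 -4.050000e-01  1.008439e+03]
 [ 5.120000e-01 -5.570000e-01  6.540000e-01 -6.736000e+02]
 [-2.000000e-02 -7.700000e-01 -6.380000e-01  7.560890e+02]
 [ 0.000000e+00  0.000000e+00  0.000000e+00  1.000000e+00]]
top [[393.65999254   0.         259.95166004]
 [  0.         393.65999254 192.90734439]
 [  0.           0.           1.        ]] -0.048078078705393705 [[-1.600000e-02 -9.790000e-01  2.040000e-01  3.575020e+02]
 [-1.000000e+00  1.500000e-02 -5.000000e-03 -2.875000e+00]
 [ 2.000000e-03 -2.040000e-01 -9.790000e-01  1.085625e+03]
 [ 0.000000e+00  0.000000e+00  0.000000e+00  1.000000e+00]]
```

View pics/top0.png

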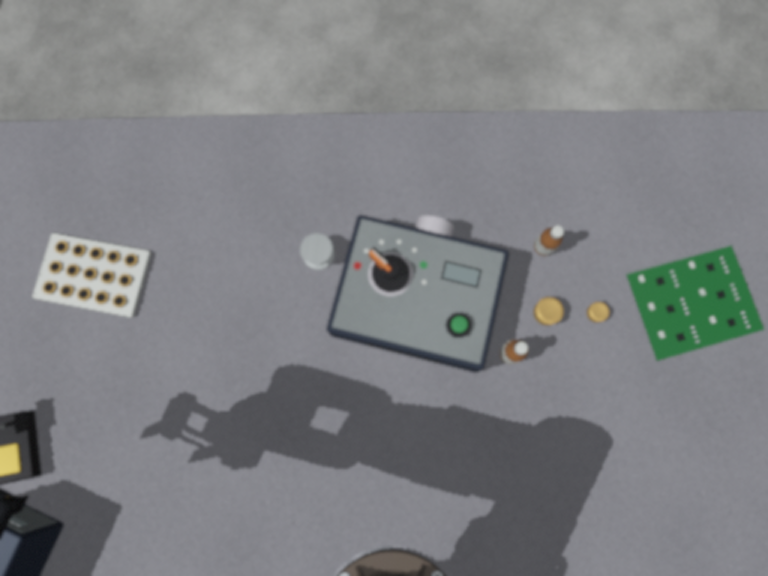

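View pics/scene0.png

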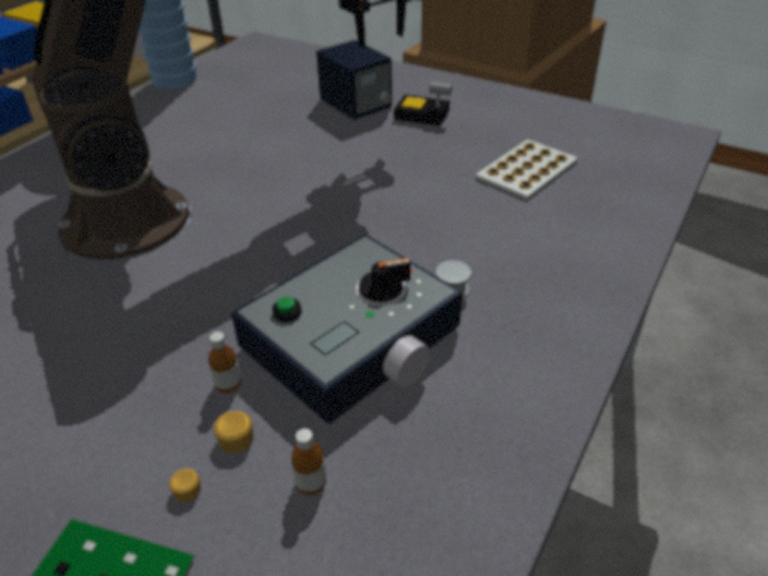

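The top view (1.5×) shows the extractor with its selector at (391,272), fin tip at (372,252), red dot at (358,265), green dot at (423,265) and start button at (459,325). Other objects:

- **Reel:** (316,250).
- **Bottles:** (515,350) and (549,240). The first is nearer the base, so it is the one meant.
- **Cleaners:** (549,311) and (598,312). The bigger should be the 52 mm one.

None of these loose things gets touched, so I'll keep clear of all of them.

```bash
cat >> h.py <<'E'
def blobs(c,lo,hi,amin=3):
    h=cv2.cvtColor(c['frame'],cv2.COLOR_RGB2HSV)
    m=cv2.inRange(h,np.array(lo),np.array(hi))
    n,l,st,ce=cv2.connectedComponentsWithStats(m)
    return [(ce[i].round(1),int(st[i][4])) for i in range(1,n) if st[i][4]>=amin]
E
python3 - <<'E'
from h import *
c=cam("top")
inb=lambda L:[(p,a) for p,a in L if 215<p[0]<345 and 140<p[1]<250]
g=inb(blobs(c,(45,100,40),(90,255,255)));r=inb(blobs(c,(0,120,60),(6,255,255)))+inb(blobs(c,(172,120,60),(180,255,255)));o=inb(blobs(c,(7,110,80),(20,255,255)))
w=inb(blobs(c,(0,0,165),(180,40,255),2))
for n,L in(("g",g),("r",r),("o",o),("w",w)):
    for p,a in L: print(n,p,a,plane(c,p,80).round(1)[0])
s=cam("scene")
for n,lo,hi in(("g",(45,100,40),(90,255,255)),("r",(0,120,60),(5,255,255)),("o",(6,110,100),(20,255,255))):
    for p,a in blobs(s,lo,hi):
        if 150<p[0]<310 and 150<p[1]<260: print("scene",n,p,a,plane(s,p,80).round(1)[0])
save(c,"pics/crop.png",(215,135,375,255),5)
E
```

```text
g [281.9 176.1] 8 [611.2 -66.3  80. ]
g [305.7 215.8] 110 [ 504.8 -124.9   80. ]
r [237.9 176.9] 8 [610.9  49.5  80. ]
o [253.8 175.8] 67 [613.2   7.7  80. ]
o [341.2 234.8] 56 [ 454.1 -214.    80. ]
w [287.4 148.6] 152 [686.8 -83.1  80. ]
w [254. 161.] 9 [653.7   6.6  80. ]
w [265.7 161. ] 7 [653.2 -24.4  80. ]
w [275.9 166.1] 8 [638.8 -51.2  80. ]
w [244. 167.] 9 [637.6  33.3  80. ]
w [253.3 191.2] 54 [571.8   9.5  80. ]
w [282.1 187.7] 9 [580. -66.  80.]
scene g [190.1 202.7] 112 [ 488.8 -107.7   80. ]
scene g [246. 209.] 15 [609.4 -63.4  80. ]
scene o [254.4 175.7] 14 [565.5  47.   80. ]
```

View pics/crop.png

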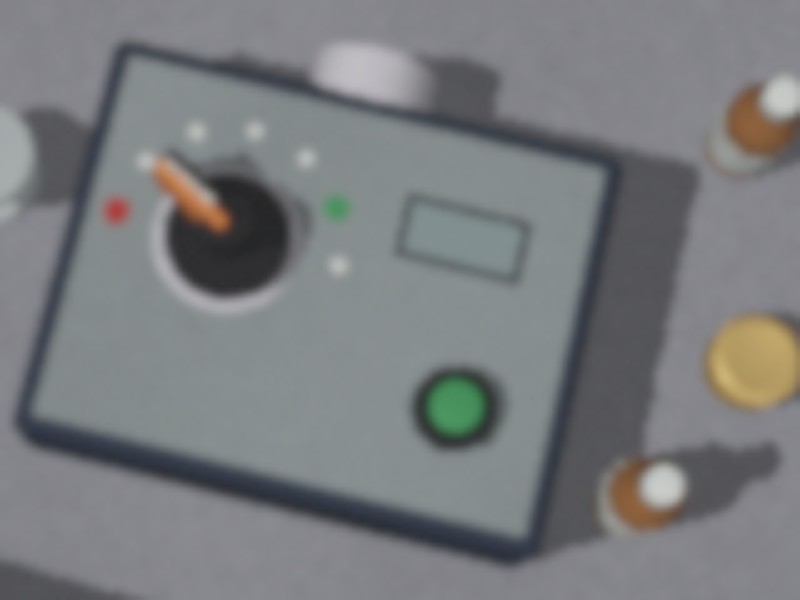

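The crop shows the dots cleanly: red at (116,211), then five white ones plus green at (337,208). The fin points at the first white dot, which would be position 1. The start button is at (456,406).

```bash
python3 - <<'E'
from h import *
from scipy.optimize import least_squares
D=np.array([[610.9,49.5],[637.6,33.3],[653.7,6.6],[653.2,-24.4],[638.8,-51.2],[611.2,-66.3],[580,-66]])
k=np.arange(7)
f=lambda p:(p[:2]+60*np.c_[np.cos(p[2]+np.pi/2-k*np.pi/6),np.sin(p[2]+np.pi/2-k*np.pi/6)]-D).ravel()
r=least_squares(f,[595,-8,-.26]);print("axis,yaw",r.x,np.abs(r.fun).max());A=r.x[:2];yaw=r.x[2]
c=cam("top");s=cam("scene")
for z in (117,126):
    p=plane(c,[[253.8,175.8]],z)[0][:2]-A;print("orange",z,p,"pos",(yaw+np.pi/2-np.arctan2(p[1],p[0]))/np.pi*6)
o1,d1=ray(c,[[305.7,215.8]]);o2,d2=ray(s,[[190.1,202.7]]);d1=d1[0];d2=d2[0]
t=np.linalg.lstsq(np.c_[d1,-d2],o2-o1,rcond=None)[0];print("start",o1+d1*t[0],o2+d2*t[1])
o1,d1=ray(c,[[281.9,176.1]]);o2,d2=ray(s,[[246,209]]);d1=d1[0];d2=d2[0]
t=np.linalg.lstsq(np.c_[d1,-d2],o2-o1,rcond=None)[0];print("green dot",o1+d1*t[0],o2+d2*t[1])
print("flux",plane(c,[[347,232]],100))
E
```

```text
axis,yaw [ 5.95586267e+02 -8.65084542e+00 -2.61746370e-01] 0.7850763850368594
orange 117 [ 8.21200038 15.91989692] pos 0.40963975382013706
orange 126 [ 5.92353145 15.82564496] pos 0.18412962784095163
start [ 502.16862297 -122.74975315   97.65038861] [ 502.40869901 -122.52053118   97.65772995]
green dot [610.58431864 -66.1612554   82.62115995] [610.99953306 -65.79899764  82.70307141]
flux [[ 458.99403048 -224.87761841  100.        ]]
```

Request:
{"op": "arm_command", "data": {"targets": [[-40, -26, 0, 2, 0], [-80, -52, 0, 4, 0], [-120, -78, 0, 6, 0], [-160, -104, 0, 8, 0], [-200, -130, 0, 10, 0]]}}

```text
t: 0.8
eef_pos: [384.7, 369.3, 214.8]
tcp_rot: [3.141, 0.0, 2.547]
ft_force: [1.0, 1.6, 0.3]
opening: 0.641
grip_force: 0.0
```

```bash
cat >> h.py <<'E'
A=np.array([595.6,-8.65]); YAW=-.2617
def rel(goals):
    """goals: (x,y,z,angle of tool y axis in deg) -> rows relative to measured pose"""
    s=env.state(); p=s['eef_pos']; M=R.from_euler('xyz',s['tcp_rot']).as_matrix()
    a0=np.degrees(np.arctan2(M[1,1],M[0,1]))
    print("t",round(s['t'],2),"pos",p.round(1),"yang",round(a0,1),"F",s['ft_force'].round(1),"open",round(s['opening'],2),"tilt",M[:2,2].round(4))
    for g in goals: print((M.T@(np.array(g[:3])-p)).round(1),"roll",round((a0-g[3]+180)%360-180,1))
def fing(phi,rad=36,off=17,z=102):
    f=np.radians(phi);q=A+rad*np.array([np.cos(f),np.sin(f)])+off*np.array([-np.sin(f),np.cos(f)])
    return (*q,z,phi)
E
python3 -c "
from h import *
rel([fing(45,36,31,190)])"
```

```text
t 0.8 pos [384.7 369.3 214.8] yang 55.9 F [1.  1.6 0.3] open 0.64 tilt [0.0003 0.0002]
[-362.8 -153.8   24.8] roll 10.9
```

Request:
{"op": "arm_command", "data": {"targets": [[-45, -19, 3, 2, 0], [-90, -38, 6, 4, 0], [-135, -57, 9, 6, 0], [-180, -76, 12, 8, 0], [-225, -95, 15, 10, 0]]}}

```text
t: 1.3
eef_pos: [518.3, 164.5, 199.7]
tcp_rot: [3.141, 0.0, 2.372]
ft_force: [0.2, 0.8, -0.0]
opening: 0.218
grip_force: 0.0
```

```bash
python3 -c "
from h import *
rel([fing(45,36,31,190)])"
```

```text
t 1.3 pos [518.3 164.5 199.7] yang 45.9 F [ 0.2  0.8 -0. ] open 0.22 tilt [0.0004 0.0002]
[-145.6  -34.1    9.7] roll 0.9
```

Request:
{"op": "arm_command", "data": {"targets": [[-45, -10, 3, 1, 0], [-90, -21, 6, 1, 0], [-130, -31, 9, 1, 0], [-145.6, -34.1, 9.7, 1, 0], [-145.6, -34.1, 9.7, 1, 0]]}}

```text
t: 1.8
eef_pos: [599.1, 39.2, 189.5]
tcp_rot: [-3.141, -0.0, 2.354]
ft_force: [-0.0, 0.7, -0.3]
opening: 0.011
grip_force: 0.0
```

```bash
python3 - <<'E'
from h import *
c=cam("wrist");save(c,"pics/w1.png",None,1.5)
f=np.radians(45);t=A+46*np.array([np.cos(f),np.sin(f)])
print("pred tip pos1",proj(c,[[*t,126],[*A,123],[*A,80]])*1.5)
rel([fing(45,36,31,102)])
E
```

```text
pred tip pos1 [[394.07842296 351.9503775 ]
 [312.50994921 349.75080272]
 [321.40471731 321.70344788]]
t 1.85 pos [598.3  40.5 189.6] yang 44.9 F [-0.5  0.3  0.5] open 0.01 tilt [-0.0007  0.0003]
[-1.9 -0.7 87.6] roll -0.1
```

View pics/w1.png

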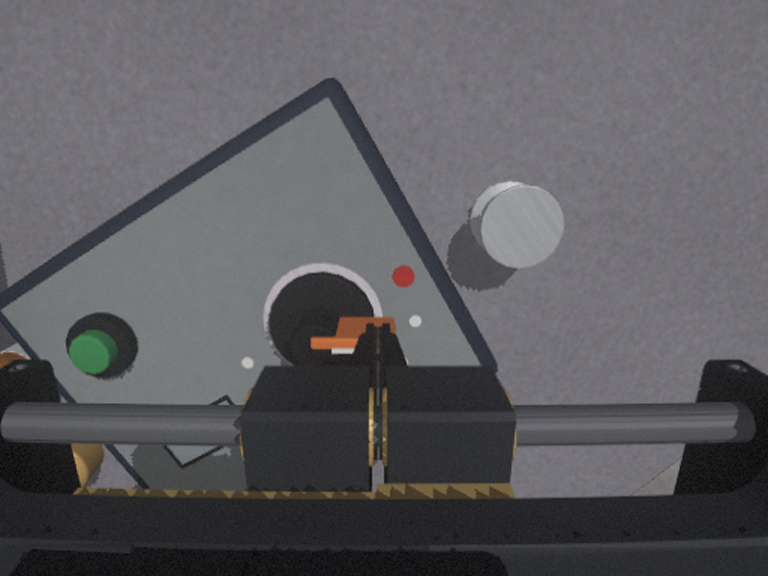

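The wrist view shows the fin horizontal, from the hub at (312,345) to its tip near (395,350), with the orange side facing the shut fingers. It sits at position 1, as predicted. Descending beside it.

Request:
{"op": "arm_command", "data": {"targets": [[-2, -1, 30, 0, 0], [-2, -1, 60, 0, 0], [-2, -1, 87, 0, 0], [-2, -1, 87, 0, 0], [-2, -1, 87, 0, 0]]}}

```text
t: 2.35
eef_pos: [599.0, 39.8, 103.7]
tcp_rot: [3.142, -0.0, 2.358]
ft_force: [0.5, -0.2, -0.2]
opening: 0.003
grip_force: 0.0
```

```bash
python3 - <<'E'
from h import *
rel([fing(45,36,26),fing(45,36,22),fing(45,36,19),fing(42,36,18),fing(39,36,18)])
E
```

```text
t 2.35 pos [599.   39.8 103.7] yang 45.1 F [ 0.5 -0.2 -0.2] open 0.0 tilt [-0.0002  0.0002]
[-5.9 -0.6  1.7] roll 0.1
[-9.9 -0.6  1.7] roll 0.1
[-12.9  -0.6   1.7] roll 0.1
[-15.8   0.3   1.7] roll 3.1
[-17.7   1.1   1.7] roll 6.1
```

Request:
{"op": "arm_command", "data": {"targets": [[-6, -0.5, 1, 0, 0], [-10, -0.5, 1, 0, 0], [-13, -0.5, 1, 0, 0], [-15, -0.5, 1, 0, 0], [-15, -0.5, 1, 0, 0]]}}

```text
t: 2.85
eef_pos: [609.7, 27.4, 102.3]
tcp_rot: [3.141, 0.0, 2.356]
ft_force: [-0.8, 1.9, 0.7]
opening: 0.006
grip_force: 1.1
```

```bash
python3 - <<'E'
from h import *
rel([fing(a,36,17) for a in (42,38,34,30,26)])
E
```

```text
t 2.85 pos [609.7  27.4 102.3] yang 45.0 F [-0.8  1.9  0.7] open 0.01 tilt [0.0005 0.0002]
[-0.4  1.4  0.3] roll 3.0
[-3.1  2.3  0.3] roll 7.0
[-5.7  3.1  0.3] roll 11.0
[-8.4  3.7  0.3] roll 15.0
[-11.2   4.1   0.3] roll 19.0
```

Request:
{"op": "arm_command", "data": {"targets": [[-1, 1.2, 0.3, 3, 0], [-3.1, 2.3, 0.3, 7, 0], [-5.7, 3.1, 0.3, 11, 0], [-8.4, 3.7, 0.3, 15, 0], [-11.2, 4.1, 0.3, 19, 0]]}}

```text
t: 3.35
eef_pos: [620.3, 22.4, 101.6]
tcp_rot: [-3.141, 0.0, 2.022]
ft_force: [0.3, 0.1, 0.6]
opening: 0.003
grip_force: 0.0
```

```bash
python3 - <<'E'
from h import *
rel([fing(a,36,17) for a in (22,18,14,10,6)])
E
```

```text
t 3.35 pos [620.3  22.4 101.6] yang 25.8 F [0.3 0.1 0.6] open 0.0 tilt [-0.0001 -0.0002]
[-2.6  1.3 -0.4] roll 3.8
[-5.2  2.2 -0.4] roll 7.8
[-7.9  3.  -0.4] roll 11.8
[-10.6   3.5  -0.4] roll 15.8
[-13.4   3.9  -0.4] roll 19.8
```

Request:
{"op": "arm_command", "data": {"targets": [[-2.6, 1.3, -0.4, 4, 0], [-5.2, 2.2, -0.4, 8, 0], [-7.9, 3.0, -0.4, 12, 0], [-10.6, 3.5, -0.4, 16, 0], [-13.4, 3.9, -0.4, 20, 0]]}}

```text
t: 3.85
eef_pos: [629.4, 12.2, 101.9]
tcp_rot: [-3.141, -0.0, 1.673]
ft_force: [0.4, 0.2, 0.5]
opening: 0.006
grip_force: 0.2
```

```bash
python3 - <<'E'
from h import *
rel([fing(a,36,17) for a in (2,-2,-6,-10,-14)])
E
```

```text
t 3.85 pos [629.4  12.2 101.9] yang 5.8 F [0.4 0.2 0.5] open 0.01 tilt [-0.0006  0.0001]
[-2.7  1.3 -0.1] roll 3.8
[-5.3  2.2 -0.1] roll 7.8
[-8.   2.9 -0.1] roll 11.8
[-10.8   3.5  -0.1] roll 15.8
[-13.5   3.8  -0.1] roll 19.8
```

Request:
{"op": "arm_command", "data": {"targets": [[-2.7, 1.3, 0, 4, 0], [-5.3, 2.2, 0, 8, 0], [-8, 2.9, 0, 12, 0], [-10.8, 3.5, 0, 16, 0], [-13.5, 3.8, 0, 20, 0]]}}

```text
t: 4.35
eef_pos: [634.8, -1.0, 102.0]
tcp_rot: [-3.141, -0.0, 1.323]
ft_force: [0.2, 1.5, -0.1]
opening: 0.004
grip_force: 0.7
```

```bash
python3 - <<'E'
from h import *
rel([fing(a,36,17) for a in (-18,-21,-24,-27,-30)])
c=cam("top");save(c,"pics/t2.png",(215,135,375,255),5)
E
```

```text
t 4.35 pos [634.8  -1.  102. ] yang -14.2 F [ 0.2  1.5 -0.1] open 0.0 tilt [-0.0001  0.0001]
[-2.5  0.9 -0. ] roll 3.8
[-4.5  1.6 -0. ] roll 6.8
[-6.5  2.2 -0. ] roll 9.8
[-8.5  2.7 -0. ] roll 12.8
[-10.5   3.1  -0. ] roll 15.8
```

View pics/t2.png

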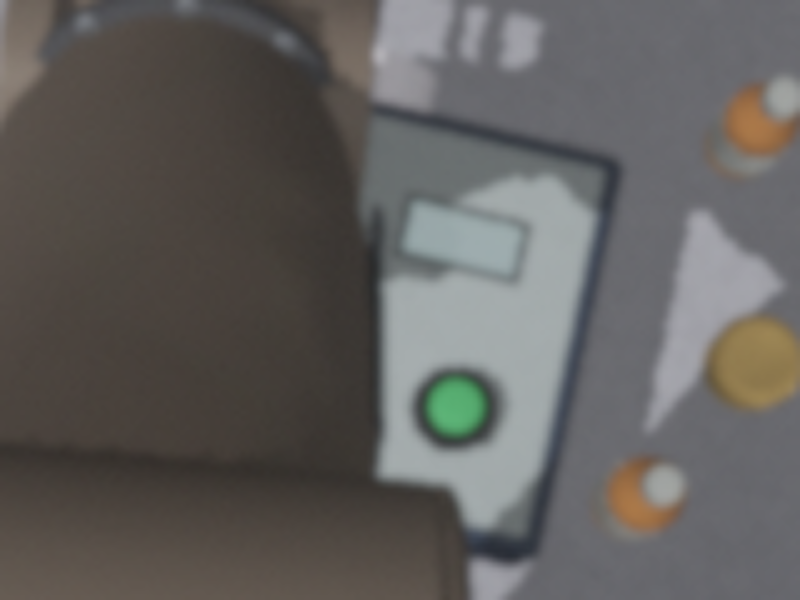

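The arm hides the selector in the top view; contact force of 1.5 N says the finger is on the fin near position 3. I'll slow down from here.

Request:
{"op": "arm_command", "data": {"targets": [[-2.5, 0.9, 0, 4, 0], [-4.5, 1.6, 0, 7, 0], [-6.5, 2.2, 0, 10, 0], [-8.5, 2.7, 0, 13, 0], [-10.5, 3.1, 0, 16, 0]]}}

```text
t: 4.9
eef_pos: [635.2, -11.9, 102.0]
tcp_rot: [-3.142, 0.0, 1.047]
ft_force: [0.2, -0.2, -0.1]
opening: 0.002
grip_force: 0.0
```

```bash
python3 - <<'E'
from h import *
rel([fing(a,36,17) for a in (-33,-36,-39,-42,-45)])
E
```

```text
t 4.9 pos [635.2 -11.9 102. ] yang -30.0 F [ 0.2 -0.2 -0.1] open 0.0 tilt [-0.0002 -0.0001]
[-1.9  0.9 -0. ] roll 3.0
[-3.9  1.7 -0. ] roll 6.0
[-5.8  2.3 -0. ] roll 9.0
[-7.9  2.8 -0. ] roll 12.0
[-9.9  3.3 -0. ] roll 15.0
```

Request:
{"op": "arm_command", "data": {"targets": [[-1.9, 0.9, 0, 3, 0], [-3.9, 1.7, 0, 6, 0], [-5.8, 2.3, 0, 9, 0], [-7.9, 2.8, 0, 12, 0], [-9.9, 3.3, 0, 15, 0]]}}

```text
t: 5.4
eef_pos: [633.1, -22.0, 102.0]
tcp_rot: [-3.142, 0.0, 0.785]
ft_force: [1.1, 0.9, -0.1]
opening: 0.001
grip_force: 0.7
```

```bash
python3 - <<'E'
from h import *
rel([fing(a,36,17) for a in (-48,-51,-54,-57,-60)])
s=cam("scene");w=cam("wrist")
f=np.hstack([s['frame'][130:274,200:400],w['frame'][130:274,150:350]])[...,::-1]
cv2.imwrite("pics/sw.png",cv2.resize(f,None,fx=2,fy=2,interpolation=cv2.INTER_CUBIC))
E
```

```text
t 5.4 pos [633.1 -22.  102. ] yang -45.0 F [ 1.1  0.9 -0.1] open 0.0 tilt [-0.  0.]
[-2.   0.8 -0. ] roll 3.0
[-4.   1.6 -0. ] roll 6.0
[-5.9  2.2 -0. ] roll 9.0
[-8.   2.8 -0. ] roll 12.0
[-10.    3.2  -0. ] roll 15.0
```

View pics/sw.png

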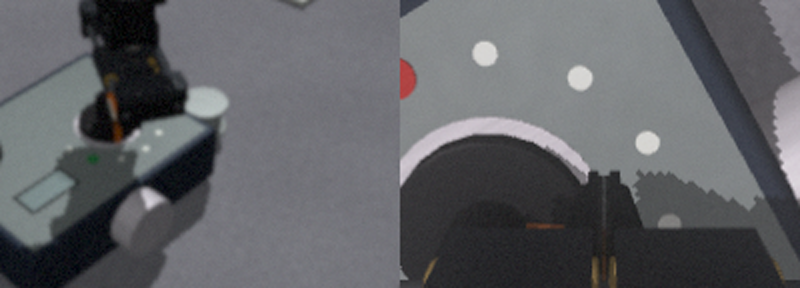

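The left half (scene) shows the fin's orange edge at (115,115), pointing near white dot 4 just before the green dot at (93,158). The contact force starts at -45°, which is position 4. Now the last click, slowly.

Request:
{"op": "arm_command", "data": {"targets": [[-2, 0.8, 0, 3, 0], [-4, 1.6, 0, 6, 0], [-6, 2.2, 0, 9, 0], [-8, 2.8, 0, 12, 0], [-9, 3.0, 0, 13.5, 0]]}}

```text
t: 6.0
eef_pos: [628.9, -30.5, 102.0]
tcp_rot: [3.142, 0.0, 0.55]
ft_force: [-0.1, 0.5, -0.4]
opening: 0.003
grip_force: 0.0
```

```bash
python3 - <<'E'
from h import *
rel([fing(a,36,17) for a in (-60,-61,-62,-63,-64)])
E
```

```text
t 6.0 pos [628.9 -30.5 102. ] yang -58.5 F [-0.1  0.5 -0.4] open 0.0 tilt [-0.     -0.0001]
[-0.9  0.4  0. ] roll 1.5
[-1.6  0.7  0. ] roll 2.5
[-2.2  0.9  0. ] roll 3.5
[-2.8  1.2  0. ] roll 4.5
[-3.5  1.4  0. ] roll 5.5
```

Request:
{"op": "arm_command", "data": {"targets": [[-0.9, 0.4, 0, 1.5, 0], [-2.2, 0.9, 0, 3.5, 0], [-3.5, 1.4, 0, 5.5, 0], [-4.7, 1.8, 0, 7.5, 0], [-4.7, 1.8, 0, 7.5, 0]]}}

```text
t: 6.5
eef_pos: [625.9, -34.5, 102.0]
tcp_rot: [3.142, -0.0, 0.419]
ft_force: [0.4, 0.1, -0.4]
opening: 0.002
grip_force: 0.0
```

```bash
python3 - <<'E'
from h import *
rel([fing(-66,36,26),fing(-66,36,40),fing(-66,36,40,150),fing(-66,36,40,190)])
E
```

```text
t 6.5 pos [625.9 -34.5 102. ] yang -66.0 F [ 0.4  0.1 -0.4] open 0.0 tilt [ 0. -0.]
[8.9 0.1 0. ] roll 0.0
[22.9  0.1  0. ] roll 0.0
[ 22.9   0.1 -48. ] roll 0.0
[ 22.9   0.1 -88. ] roll 0.0
```

Request:
{"op": "arm_command", "data": {"targets": [[9, 0, 0, 0, 0], [23, 0, 0, 0, 0], [23, 0, -30, 0, 0], [23, 0, -60, 0, 0], [23, 0, -80, 0, 0]]}}

```text
t: 7.0
eef_pos: [648.0, -24.7, 184.0]
tcp_rot: [3.141, -0.002, 0.421]
ft_force: [0.1, 0.2, 0.2]
opening: 0.009
grip_force: 0.0
```

```bash
python3 - <<'E'
from h import *
c=cam("scene")
s=c['frame'][130:274,200:400][...,::-1]
w=cam("wrist")['frame'][...,::-1]
cv2.imwrite("pics/sw2.png",np.hstack([cv2.resize(s,None,fx=2,fy=2.0),cv2.resize(w,(384,288))]))
rel([(502.3,-122.6,180,-66)])
E
```

```text
t 7.1 pos [648.5 -24.8 184.9] yang -65.9 F [-0.4  0.9  0.2] open 0.0 tilt [ 0.0051 -0.0006]
[-173.4   29.6    4.3] roll 0.1
```

View pics/sw2.png

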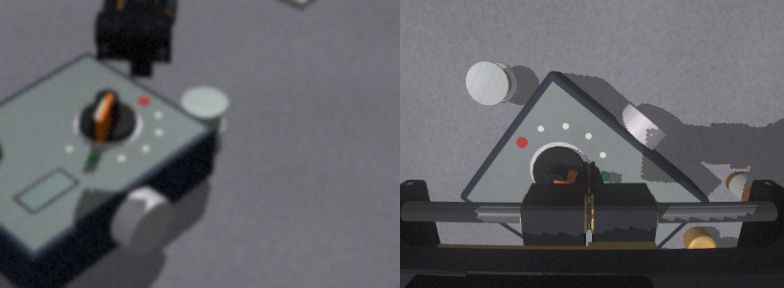

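The scene half shows the fin at (105,115) with its end aimed at the green dot (93,160); dot 4 is at (122,158) and dot 6 at (68,149). I'll move above the start button, then check the selector angle with numbers before pressing.

Request:
{"op": "arm_command", "data": {"targets": [[-45, 8, 0, 0, 0], [-90, 16, 0, 0, 0], [-135, 24, 0, 0, 0], [-173, 30, 4, 0, 0], [-173, 30, 4, 0, 0]]}}

```text
t: 7.6
eef_pos: [497.9, -124.1, 177.1]
tcp_rot: [-3.14, 0.002, 0.417]
ft_force: [1.0, -0.0, -0.3]
opening: 0.005
grip_force: 0.0
```

```bash
python3 - <<'E'
from h import *
c=cam("scene");f=c['frame']
cv2.imwrite("pics/s3.png",cv2.resize(f[150:250,170:310][...,::-1],None,fx=5,fy=5,interpolation=cv2.INTER_CUBIC))
for k in (4,5,6):
    a=YAW+np.pi/2-k*np.pi/6; t=A+46*np.array([np.cos(a),np.sin(a)])
    print(k,((proj(c,[[*t,126],[*A,126]])-[170,150])*5).round())
c=cam("top");print("top",[(p,a,plane(c,[p],126)[0][:2]-A) for p,a in blobs(c,(5,110,80),(20,255,255)) if 225<p[0]<300 and 150<p[1]<210])
rel([(502.3,-122.6,105,-66),(502.3,-122.6,97,-66),(502.3,-122.6,90,-66)])
E
```

```text
4 [[441. 201.]
 [414. 137.]]
5 [[385. 201.]
 [414. 137.]]
6 [[339. 184.]
 [414. 137.]]
top [(array([262.1, 175.7]), 35, array([ 5.84354697, -5.03498201]))]
t 7.7 pos [ 501.2 -123.2  177.7] yang -66.0 F [0.3 0.  0.5] open 0.01 tilt [-0.0001  0.0003]
[ 1.2 -0.1 72.7] roll -0.0
[ 1.2 -0.1 80.7] roll -0.0
[ 1.2 -0.  87.7] roll -0.0
```

View pics/s3.png

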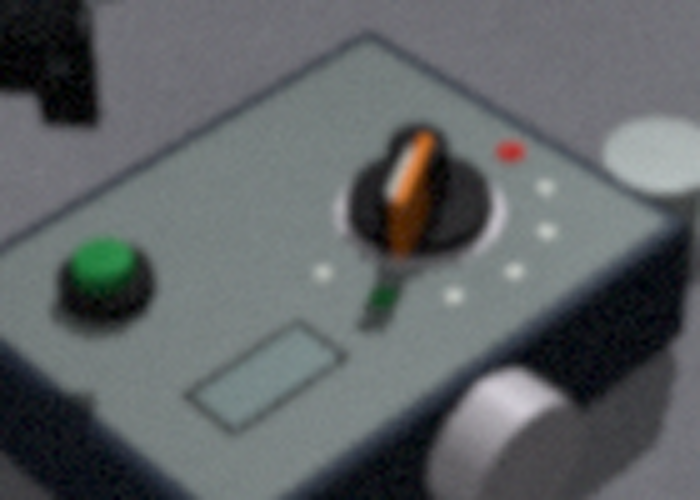

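The fin's outer end is at about (395,200) against a predicted (385,201) for position 5; 4 would be at (441,201) and 6 at (339,184). The selector rests at 5, so I press start now.

Request:
{"op": "arm_command", "data": {"targets": [[1, 0, 40, 0, 0], [1, 0, 70, 0, 0], [1, 0, 78, 0, 0], [1, 0, 82, 0, 0], [1, 0, 84, 0, 0]]}}

```text
t: 8.2
eef_pos: [502.2, -121.5, 95.7]
tcp_rot: [-3.141, 0.0, 0.42]
ft_force: [-12.1, 8.2, 37.9]
opening: 0.005
grip_force: 18.8
```

38 N at z 95.7 means something has bottomed. I'll back out gently and read force against height, to confirm it was the button's travel and not the housing.

Request:
{"op": "arm_command", "data": {"targets": [[0, 0, -2, 0, 0], [0, 0, -2, 0, 0], [0, 0, -2, 0, 0]]}}

```text
t: 8.5
eef_pos: [502.7, -122.0, 97.0]
tcp_rot: [3.141, -0.001, 0.42]
ft_force: [-1.4, 2.9, 4.8]
opening: 0.004
grip_force: 2.2
```

Request:
{"op": "arm_command", "data": {"targets": [[0, 0, -1.5, 0, 0], [0, 0, -1.5, 0, 0], [0, 0, -1.5, 0, 0]]}}

```text
t: 8.8
eef_pos: [502.6, -122.5, 97.8]
tcp_rot: [3.141, -0.001, 0.419]
ft_force: [1.3, 2.8, 4.3]
opening: 0.006
grip_force: 2.0
```

Request:
{"op": "arm_command", "data": {"targets": [[0, 0, -2, 0, 0], [0, 0, -2, 0, 0], [0, 0, -2, 0, 0]]}}

```text
t: 9.1
eef_pos: [502.3, -122.7, 99.6]
tcp_rot: [3.141, -0.001, 0.419]
ft_force: [2.9, -0.1, 3.0]
opening: 0.005
grip_force: 1.4
```

Request:
{"op": "arm_command", "data": {"targets": [[0, 0, -2, 0, 0], [0, 0, -2, 0, 0], [0, 0, -2, 0, 0]]}}

```text
t: 9.4
eef_pos: [501.9, -122.5, 101.5]
tcp_rot: [-3.142, 0.0, 0.419]
ft_force: [0.4, -0.7, 2.0]
opening: 0.005
grip_force: 0.9
```

The force falls as a spring, from 4.8 N at z 97 to 2.0 N at 101.5, so the button was fully in at about 96. Lifting clear.

Request:
{"op": "arm_command", "data": {"targets": [[0, 0, -20, 0, 0], [0, 0, -60, 0, 0], [0, 0, -90, 0, 0], [0, 0, -90, 0, 0], [0, 0, -90, 0, 0]]}}

```text
t: 9.9
eef_pos: [501.6, -122.3, 191.4]
tcp_rot: [-3.141, 0.0, 0.419]
ft_force: [-1.1, 0.4, 0.2]
opening: 0.005
grip_force: 0.0
```

```bash
python3 - <<'E'
from h import *
c=cam("scene");f=c['frame'];save(c,"pics/s4.png",(90,140,330,340),3)
rel([])
E
```

```text
t 9.95 pos [ 501.3 -122.2  190.7] yang -66.0 F [-0.3  0.1 -0.5] open 0.0 tilt [-0.0015  0.0006]
```

View pics/s4.png

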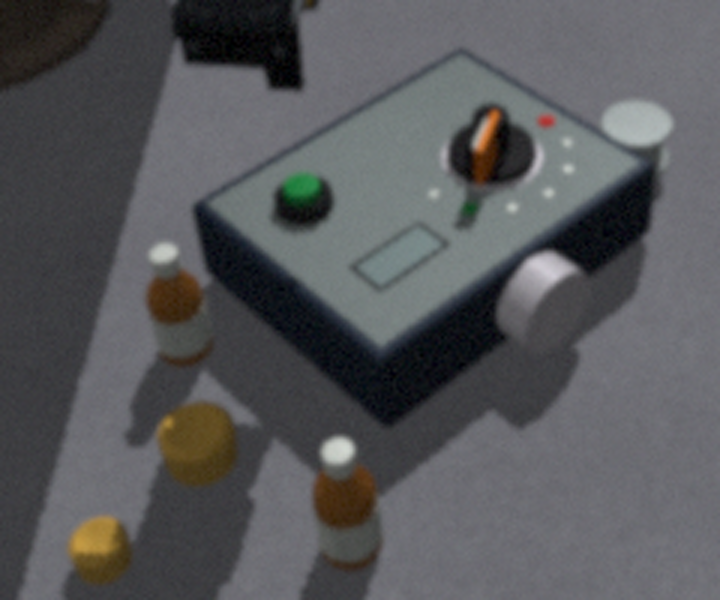

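The picture shows the fin (485,145) aimed at the green dot (470,208) and the start button (302,190) back out. The bottles, cleaners and reel all stand where they were, and the gripper is clear.

```bash
python3 -c "
from cell import env
print(env.job_done())"
```

```text
the job is handed in; nothing more can be done
None
```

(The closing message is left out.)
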